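# Set the air selector to the triangle outlet and blow it out

## Task

Push the tab of the air selector round until it points at the middle of the triangular plate, then press the plunger in the centre of the selector fully down and let it spring back. Only push, gently, with the fingertips or the outside of the fingers: do not grip the tab, press the plunger at any other setting, or disturb the nut, the brass plug and the wooden wedge lying around it.

Things in the scene. Friction and masses are not known exactly. Their poses are not given: they have to be found in the camera images.
- manifold: low round grey air manifold fixed to the bench, 204 mm in diameter, 20 mm high (screw heads to 24), hose barbs to 128 mm from its centre. Origin: centre of its underside, on the bench and on the selector's vertical axis. z up; x points to the inlet and is the selector's zero direction. The four outlets lie 1.15 and 2.2 rad either side of x, one brass plate at each.
- selector (a joint): angle (rad) of the black selector: 0 = tab along the manifold's x axis, positive = counter-clockwise seen from above; stops at -2.75 and +2.75, so the tab cannot go all the way round. Dry friction of about 0.12 N m (some 2.5 N at the tab) holds it where it is left; no clicks or spring. Starts within 0.45 of 0.
- tab (a point): middle of the tab, 52 mm from the axis, 37 mm above the bench. The selector is a black hub 55 mm in diameter, its top 46 mm above the bench, with one radial tab 10 mm wide that reaches from the hub to a rounded nose 66 mm from the axis; the tab's underside is 28 mm, its top 46 mm above the bench, with a bright line along it.
- pointer (a point): the point straight ahead of the tab's nose at 84 mm from the axis, the radius of the plates' centres; turns with the tab.
- plunger (a joint): how far (m) the plunger is pressed: 0 = up, 0.006 = fully down. Spring force about 1 N at the top, 5.6 N fully down; it springs back by itself.
- plunger_top (a point): centre of the top face of the steel plunger, 24 mm in diameter, on the selector's axis, 60 mm above the bench when up (14 mm above the hub); pressed straight down.
- tag_triangle: fixed flat brass plate, 4 mm thick, lying on the manifold at one of its four outlets (which outlet changes from run to run). Origin: centre of its underside, 84 mm from the selector's axis, 20 mm above the bench. An equilateral triangle with its corners 19.5 mm from its centre. The one to point at.
- tag_square: fixed flat brass plate, 4 mm thick, lying on the manifold at one of its four outlets (which outlet changes from run to run). Origin: centre of its underside, 84 mm from the selector's axis, 20 mm above the bench. A square of 26 mm.
- tag_disc: fixed flat brass plate, 4 mm thick, lying on the manifold at one of its four outlets (which outlet changes from run to run). Origin: centre of its underside, 84 mm from the selector's axis, 20 mm above the bench. A round disc of 28 mm diameter.
- tag_cross: fixed flat brass plate, 4 mm thick, lying on the manifold at one of its four outlets (which outlet changes from run to run). Origin: centre of its underside, 84 mm from the selector's axis, 20 mm above the bench. A plus-shaped cross, 30 mm over its arms, arms 9 mm wide.
- nut: loose steel nut, 19 x 22 x 16 mm, on the bench about 160 mm from the selector's axis. Origin: centre of its underside. Leave alone.
- plug: loose brass turned plug standing upright, 27 mm in diameter, 56 mm tall, on the bench about 155 mm from the selector's axis. Origin: centre of its underside. Leave alone.
- wedge: loose wooden wedge, 24 x 90 x 30 mm, on the bench about 154 mm from the selector's axis. Origin: centre of its underside. Leave alone.

How it is judged (in metres and radians):
On the way, in this order (a step that is already met when the one before it is completed fails the run):
1. the tab points at the middle of the triangular plate and has stopped (horizontal distance between pointer and tag_triangle below 0.01 m and velocity of joint selector between -0.05 and 0.05 rad/s), for 0.2 s.
2. the plunger is pressed fully down with the tab still pointing there (horizontal distance between pointer and tag_triangle below 0.01 m and value of joint plunger above 0.0048 m), for 0.1 s.
At the end, for the whole second after the job is handed in: The pointer site is within 10 mm (horizontally) of the centre of the triangular plate and at rest, and the plunger is up again (pressed less than 1.5 mm) after having been pressed at least 4.8 mm with the tab there (all of step 1 and value of joint plunger below 0.0015 m); the robot touches nothing.
It fails at once if the plunger is pressed while the tab does not point at the triangular plate (horizontal distance between pointer and tag_triangle above 0.01 m and value of joint plunger above 0.003 m).
It fails at once if the tab is gripped or pushed hard (more than 25 N between fingers and selector) (contact force between the fingers and selector above 25 N).
It fails at once if the nut, plug or wedge is knocked, lifted or carried (moved more than 15 mm) (distance of any of nut, plug, wedge from where it was at the start of the episode above 0.015 m).
It fails at once if the plug is tipped (angle between plug's own z axis and vertical above 0.35 rad).
It also fails if it takes over 51 s, if anything falls off the work surface, if the arm or the gripper's body presses on something with over 40 N, if the wrist force passes 120 N, or if a joint passes its speed limit or range.

## Robot

A 6-joint arm with a two-finger parallel gripper is mounted at the origin on a cart in front of the work surface, level with it; the furniture and walls round the work are solid. World frame = base frame: x ahead of the robot, y to its left, z up, the work surface at z = 0. Lengths are in m, angles in degrees, forces in N, time in s.
With the tool pointing down it reaches from about 0.4 to 0.825 m from the base axis. Payload 7 kg.
Tool frame: the origin (TCP) lies midway between the tips of the shut fingers; the grasp point (between the pads) lies 19 mm behind it; z points along the fingers, y is the line along which they close (so a half turn about z gives the same grasp; the last joint's range is limited). The gripper opens to 88 mm and grips with 3 to 60 N. Pads are 19 mm wide; open, the fingers measure 130 mm over their backs; the gripper's body (78 mm by 193 mm) begins 47 mm behind the grasp point.
Start: joints at [82.225, 20.546, 0.682, 0, -70.136, -16.507], TCP at [0.278, 0.615, 0.227] pointing down, gripper open.
Joint ranges: [-176.03, 176.03], [-82.01, 121.73], [-58.28, 71.71], [-173.87, 95.51], [-174.79, -0.11], [-173.66, 173.66]. Speed limits (degrees/s): [136.94, 136.94, 172.46, 180, 180, 180].

## Interface

Orientations are given as [roll, pitch, yaw] about the fixed x, y, z axes, in that order (R = Rz(yaw) Ry(pitch) Rx(roll)).
In Python, from plant import r gives the robot as it stands. The module is installed in compiled form; this text tells all that it offers.
- The arm moves only by the tool play_rows, never from a script. Its argument "rows" is a list of rows, each an object with "slide": the shift along the tool's x, y, z as a fraction of full scale, a list of three; "delta_rot": the turn, a rotation vector about the tool's x, y, z as a fraction of full scale, a list of three; "fingers": the opening, from -1 (shut) to 1 (fully open). In form: [{"slide": [x, y, z], "delta_rot": [rx, ry, rz], "fingers": fingers}, ...]. A call has 1 to 8 rows; each row shifts and turns the commanded pose from where the row before left it, along the tool's axes as they then stand; what a row does not reach is not made up. Full scale, the value 1, is 0.15 m for a shift and 0.08 rad for a turn. A row lasts 1/8 s, in which the tool goes at most 62.5 mm and 10.7 degrees, less where a joint would pass 70% of its speed; a pose out of reach is approached as far as the arm can. A call with a number of a shift or a turn outside -1 to 1 is refused whole. A call with a gripper value outside its range is refused whole. The fingers move at their own pace and stop on an object; "squeeze" is the grip in N (left out, the last holds). Time passes only in rows, so rows that do not move let the fingers close. It gives the time, the measured TCP pose, the force, the opening and the grip force at its end, in the units of the state.
- r.get_state(): the state, without advancing time (a new reading comes with each control period).
- r.capture(name): name is "scene" or "top" or "wrist"; returns a dict with "image" (384x512x3 uint8, blue, green, red), "fx", "fy", "cx", "cy" (pixels), "distortion" ([k1, k2, p1, p2, k3] as OpenCV has them; the pictures are not rectified), "R" (3x3) and "t" (3): a world point X has camera coordinates R X + t; the wrist camera has in their place "T_tool_cam" (4x4, takes a point from camera to tool coordinates, whose origin is the TCP and whose axes are the flange's). Camera axes: x right, y down, z forward; pixel columns grow to the right and rows downward; lengths in m; the calibration is good to about 2 mm. A picture is of the moment at which its call begins: read the wrist's pose just before it. There is no depth.
- r.close_job(): hands the job in; it is judged then, once.
The state is a dict: "time_s": time; "joints": joint angles; "qd": joint speeds; "joint_torque": joint torques, N m; "tcp_pos": TCP position; "eef_rot": TCP orientation; "contact_force": force on the tool from outside, world axes, zero at the start; "moment": the same for the moment, N m; "gripper_width": finger opening in m; "gripper_force": force on a finger pad.
Only numpy, scipy, OpenCV 4.12 (cv2) and the standard library are available. Lean on these libraries where they do the work, as an engineer would, in place of code of your own. Each camera call takes 0.05 s, during which the arm holds its last target. There are 200 camera calls.

## Working session

There is one attempt and no reset: what is moved stays moved. The work goes in short steps, Python scripts to look and compute and a tool call to move; the robot and the scene stay as the last step left them, time stands still between calls to the robot, and variables do not carry over. Pictures are saved under pics/ and viewed, at most 10 in all, crops included, and the job is handed in when it is done.

Besides the shell and the picture viewer there is one more tool, called after "Emit:" as a command line: name --argument value ..., lists and objects as JSON in quotes. play_rows: Moves the arm, as the interface text tells. Shift numbers are shares of 0.15 m and turn numbers shares of 0.08 rad, none past 1 either way. Its arguments: {"type":"object","properties":{"rows":{"type":"array"},"squeeze":{"type":"number"}},"required":["rows"]}

```bash
mkdir -p pics
python3 - <<'E'
from plant import r
import cv2,pickle
s=r.get_state();print(s)
for n in("top","scene"):
    c=r.capture(n);pickle.dump(c,open(n+".pkl","wb"));cv2.imwrite(f"pics/{n}0.png",c["image"])
    print(n,c["fx"],c["cx"],c["cy"],c["distortion"],c["R"],c["t"])
E
```

```text
{'time_s': 0.0, 'joints': array([ 8.22254858e+01,  2.05916579e+01,  6.33202845e-01, -1.90779816e-02,
       -7.01362680e+01, -1.65065525e+01]), 'qd': array([ 0.0018218 , -0.02778195, -0.00504449,  0.00035487, -0.0399719 ,
       -0.02499147]), 'joint_torque': array([-1.28293336e-04, -5.82719064e+01,  2.93063235e+01,  6.99720696e+00,
        7.16366252e-03, -1.52031243e-04]), 'tcp_pos': array([0.27740133, 0.61482146, 0.22561912]), 'eef_rot': array([ 1.79904085e+02, -9.72034938e-03, -2.42875558e+01]), 'contact_force': array([-1.06135422,  0.01697922,  0.2333312 ]), 'moment': array([ 0.01675057, -0.07842997, -0.04788019]), 'gripper_force': 0.0, 'gripper_width': 0.08773052486297017}
top 495.97177815145056 258.13725007247933 191.0535870462246 [-0.21255543  0.          0.          0.          0.        ] [[ 2.32154664e-02 -9.99730456e-01  2.40228180e-04]
 [-9.88500812e-01 -2.29906083e-02 -1.49457605e-01]
 [ 1.49422842e-01  3.23226225e-03 -9.88768106e-01]] [-0.06985534  0.54970988  0.90885567]
scene 480.04016745763346 258.9075446703094 194.64002668474959 [0.02877424 0.         0.         0.         0.        ] [[-0.52447214 -0.85111437  0.02309327]
 [-0.41572371  0.23231795 -0.87931915]
 [ 0.74303619 -0.47077881 -0.47567272]] [0.24282271 0.29479638 0.45388807]
```

View pics/top0.png

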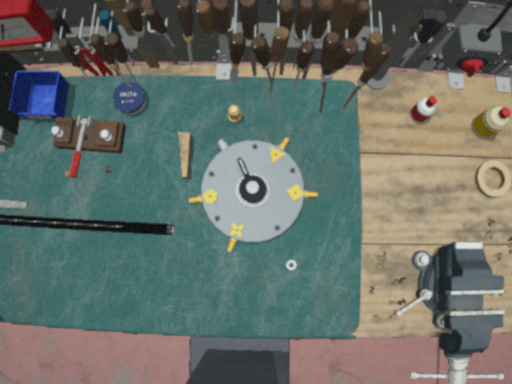

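View pics/scene0.png

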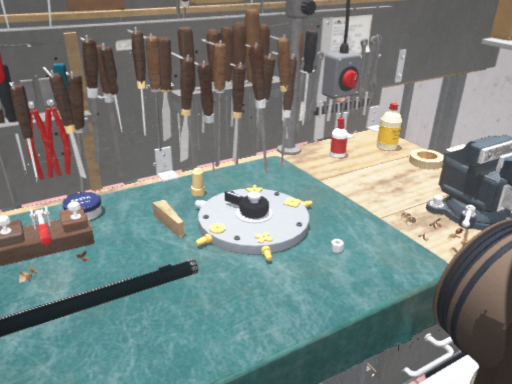

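The top view shows the manifold at about (253,190), with the tab pointing to (240,160). The triangle is at (278,154), square (295,192), cross (236,231), disc (210,196), and the inlet at (222,145). The plug is at (235,114), wedge (185,155) and nut (291,265). Next I'll measure these.

```bash
cat > h.py <<'E'
import cv2,numpy as np,pickle
def ray(c,uv,z):
    K=np.array([[c["fx"],0,c["cx"]],[0,c["fy"],c["cy"]],[0,0,1]])
    p=cv2.undistortPoints(np.array(uv,float).reshape(-1,1,2),K,np.array(c["distortion"]))[:,0]
    d=np.c_[p,np.ones(len(p))]@c["R"]; o=-c["R"].T@c["t"]
    return o+d*((z-o[2])/d[:,2])[:,None]
E
python3 - <<'E'
from h import *
c=pickle.load(open("top.pkl","rb"));im=c["image"]
hsv=cv2.cvtColor(im,cv2.COLOR_BGR2HSV)
m=cv2.inRange(hsv,(18,120,120),(35,255,255));m[:, :180]=0;m[:,330:]=0;m[:100]=0
n,l,st,ce=cv2.connectedComponentsWithStats(m)
for i in range(1,n):
    if st[i,4]>15: print("y",st[i],ce[i].round(1),ray(c,ce[i],0.024)[0].round(4))
# manifold outline
g=cv2.inRange(hsv,(0,0,110),(180,60,255));g[:, :190]=0;g[:,320:]=0;g[:130]=0;g[255:]=0
g=cv2.morphologyEx(g,cv2.MORPH_OPEN,np.ones((9,9)))
k=max(cv2.findContours(g,0,1)[0],key=cv2.contourArea)
w=ray(c,cv2.convexHull(k).reshape(-1,2),0.02)[:,:2].astype(np.float32)
print("man",cv2.minEnclosingCircle(w),cv2.fitEllipse(w))
pts={"plunger":((253,187),.06),"tabnose":((239.5,159.5),.046),"plug":((234,114),.03),"nut":((291,265),.008),"w1":((185,133),.02),"w2":((184,177),.02),"inlet":((222,145),.01)}
for k,(p,z) in pts.items(): print(k,ray(c,p,z)[0].round(4))
cv2.imwrite("pics/crop.png",cv2.resize(im[95:280,165:335],None,fx=3.2,fy=3.2,interpolation=cv2.INTER_CUBIC))
E
```

```text
y [279 138   9  11  51] [283.7 143.5] [ 0.6505 -0.1055  0.024 ]
y [272 149  12  12  79] [275.8 154.5] [ 0.6277 -0.0902  0.024 ]
y [288 185  29  15 180] [300.2 192.8] [ 0.5523 -0.1393  0.024 ]
y [205 191  11  11  91] [210.  196.2] [0.5415 0.0367 0.024 ]
y [189 196  13   7  61] [195.1 199.4] [0.5345 0.0657 0.024 ]
y [238 226   5  10  23] [239.5 229.9] [ 0.4771 -0.0227  0.024 ]
y [228 239   9  12  61] [231.3 244.3] [ 0.449  -0.0077  0.024 ]
man ((0.5598910450935364, -0.042507756501436234), 0.10675770789384842) ((0.5573623180389404, -0.044838398694992065), (0.2035227119922638, 0.20741918683052063), 100.05684661865234)
plunger [ 0.5558 -0.0473  0.06  ]
tabnose [ 0.6111 -0.0197  0.046 ]
plug [ 0.7074 -0.0052  0.03  ]
nut [ 0.4118 -0.1244  0.008 ]
w1 [0.669  0.0927 0.02  ]
w2 [0.5791 0.0902 0.02  ]
inlet [0.648 0.018 0.01 ]
```

View pics/crop.png

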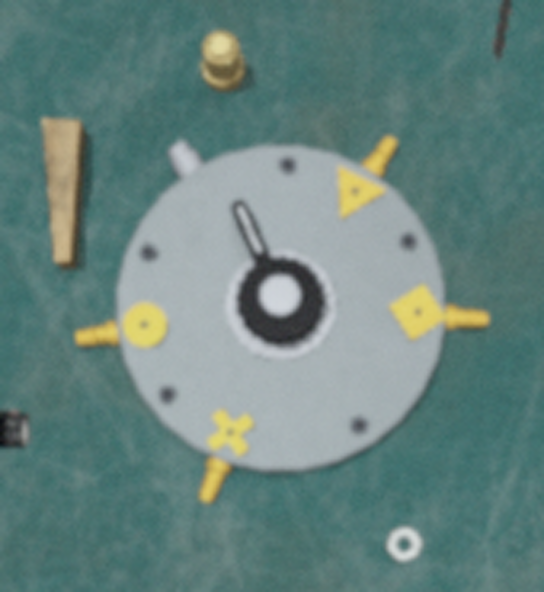

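The triangle is the plate near (276,155), about 57° clockwise from the tab. I'll go above the tab's left side with the fingers shut.

Emit:
play_rows --rows '[{"slide": [0.22, 0.176, 0], "delta_rot": [0, 0, 0], "fingers": -1}, {"slide": [0.22, 0.176, 0], "delta_rot": [0, 0, 0], "fingers": -1}, {"slide": [0.22, 0.176, 0], "delta_rot": [0, 0, 0], "fingers": -1}, {"slide": [0.22, 0.176, 0], "delta_rot": [0, 0, 0], "fingers": -1}, {"slide": [0.22, 0.176, 0], "delta_rot": [0, 0, 0], "fingers": -1}, {"slide": [0.22, 0.176, 0], "delta_rot": [0, 0, 0], "fingers": -1}, {"slide": [0.22, 0.176, 0], "delta_rot": [0, 0, 0], "fingers": -1}, {"slide": [0.22, 0.176, 0], "delta_rot": [0, 0, 0], "fingers": -1}]' --squeeze 5

```text
time_s: 1.1
tcp_pos: [0.4316, 0.3128, 0.2263]
eef_rot: [180.0, 0.0, -24.3]
contact_force: [-0.5, -0.4, 0.9]
gripper_width: 0.0135
gripper_force: 0.0
```

Emit:
play_rows --rows '[{"slide": [0.22, 0.176, 0], "delta_rot": [0, 0, 0], "fingers": -1}, {"slide": [0.22, 0.176, 0], "delta_rot": [0, 0, 0], "fingers": -1}, {"slide": [0.22, 0.176, 0], "delta_rot": [0, 0, 0], "fingers": -1}, {"slide": [0.22, 0.176, 0], "delta_rot": [0, 0, 0], "fingers": -1}, {"slide": [0.22, 0.176, 0], "delta_rot": [0, 0, 0], "fingers": -1}, {"slide": [0.22, 0.176, 0], "delta_rot": [0, 0, 0], "fingers": -1}, {"slide": [0.22, 0.176, 0], "delta_rot": [0, 0, 0], "fingers": -1}, {"slide": [0.22, 0.176, 0], "delta_rot": [0, 0, 0], "fingers": -1}]'

```text
time_s: 2.1
tcp_pos: [0.5855, 0.0118, 0.2263]
eef_rot: [180.0, 0.0, -24.3]
contact_force: [1.3, 0.8, -0.4]
gripper_width: 0.0005
gripper_force: 0.0
```

Emit:
play_rows --rows '[{"slide": [0, 0, 0], "delta_rot": [0, 0, -1], "fingers": -1}, {"slide": [0, 0, 0], "delta_rot": [0, 0, -1], "fingers": -1}, {"slide": [0, 0, 0], "delta_rot": [0, 0, -1], "fingers": -1}, {"slide": [0, 0, 0], "delta_rot": [0, 0, -1], "fingers": -1}, {"slide": [0, 0, 0], "delta_rot": [0, 0, -1], "fingers": -1}, {"slide": [0, 0, 0], "delta_rot": [0, 0, -1], "fingers": -1}, {"slide": [0, 0, 0], "delta_rot": [0, 0, -1], "fingers": -1}, {"slide": [0, 0, 0], "delta_rot": [0, 0, -1], "fingers": -1}]'

```text
time_s: 3.1
tcp_pos: [0.5849, 0.013, 0.2261]
eef_rot: [-180.0, 0.0, 12.5]
contact_force: [-0.8, -1.2, 0.3]
gripper_width: 0.0004
gripper_force: 0.0
```

Emit:
play_rows --rows '[{"slide": [0, 0, 0], "delta_rot": [0, 0, -1], "fingers": -1}, {"slide": [0, 0, 0], "delta_rot": [0, 0, -1], "fingers": -1}, {"slide": [0, 0, 0], "delta_rot": [0, 0, -0.87], "fingers": -1}, {"slide": [0, 0, 0], "delta_rot": [0, 0, 0], "fingers": -1}, {"slide": [0, 0, 0], "delta_rot": [0, 0, 0], "fingers": -1}]'

```text
time_s: 3.72
tcp_pos: [0.585, 0.0131, 0.2264]
eef_rot: [-180.0, 0.0, 25.5]
contact_force: [0.6, 0.1, -0.6]
gripper_width: 0.0007
gripper_force: 0.0
```

Run:
```python
from plant import r
from h import *
from scipy.spatial.transform import Rotation as Ro
s=r.get_state();print(s["time_s"],s["tcp_pos"],s["eef_rot"],s["gripper_width"],s["contact_force"])
c=r.capture("wrist");cv2.imwrite("pics/w1.png",c["image"])
T=np.eye(4);T[:3,:3]=Ro.from_euler("xyz",s["eef_rot"],degrees=True).as_matrix();T[:3,3]=s["tcp_pos"]
W=T@c["T_tool_cam"];c["R"]=W[:3,:3].T;c["t"]=-c["R"]@W[:3,3]
pickle.dump(c,open("w1.pkl","wb"))
```

```text
3.725 [0.58504523 0.01312236 0.22637976] [-1.79992959e+02  2.08284301e-02  2.54554462e+01] 0.0007233896404318004 [ 0.58993149  0.12177071 -0.57364602]
```

View pics/w1.png

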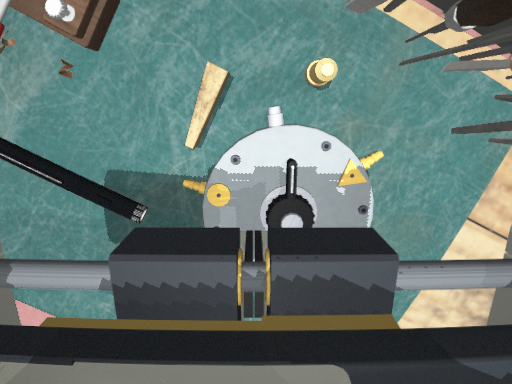

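The wrist view shows the plunger at about (291,222), the tab nose at (292,161), the triangle's dot at (351,176) and the disc at (219,195). I'll check these against the top-view estimate.

Run:
```python
from h import *
c=pickle.load(open("w1.pkl","rb"))
for k,p,z in [("plunger",(291.5,222),.06),("nose",(292,161),.046),("tri",(351.5,176),.024),("disc",(219,195),.024),("plug",(327,68),.056)]: print(k,ray(c,p,z)[0].round(4))
c=pickle.load(open("top.pkl","rb"))
p=ray(c,np.array([(355,191),(418,312),(230,432),(144,324)])/3.2+[165,95],.024)[:,:2];print(p)
from scipy.optimize import least_squares
a=np.array([-1.15,-2.2,2.2,1.15])
f=lambda v:(p-v[:2]-.084*np.c_[np.cos(v[2]+a),np.sin(v[2]+a)]).ravel()
q=least_squares(f,[.556,-.045,.6]);print(q.x,q.fun.round(4),"tri ang",q.x[2]-1.15)
```

```text
plunger [ 0.5591 -0.0441  0.06  ]
nose [ 0.6158 -0.0173  0.046 ]
tri [ 0.6276 -0.0903  0.024 ]
disc [0.5426 0.0364 0.024 ]
plug [ 0.7114 -0.0049  0.056 ]
[[ 0.62726923 -0.09048179]
 [ 0.55264821 -0.13025544]
 [ 0.47678976 -0.0177184 ]
 [ 0.54136156  0.03668905]]
[ 0.55578281 -0.04621031  0.59397327] [ 0.0001  0.0001 -0.0002 -0.0001 -0.     -0.0001  0.0001  0.0002] tri ang -0.5560267271287296
```

Emit:
play_rows --rows '[{"slide": [0, 0, 0.25], "delta_rot": [0, 0, 0], "fingers": -1}, {"slide": [0, 0, 0.25], "delta_rot": [0, 0, 0], "fingers": -1}, {"slide": [0, 0, 0.25], "delta_rot": [0, 0, 0], "fingers": -1}, {"slide": [0, 0, 0.2], "delta_rot": [0, 0, 0], "fingers": -1}, {"slide": [0, 0, 0.15], "delta_rot": [0, 0, 0], "fingers": -1}, {"slide": [0, 0, 0.1], "delta_rot": [0, 0, 0], "fingers": -1}, {"slide": [0, 0, 0.08], "delta_rot": [0, 0, 0], "fingers": -1}, {"slide": [0, 0, 0], "delta_rot": [0, 0, 0], "fingers": -1}]'

```text
time_s: 4.78
tcp_pos: [0.5849, 0.013, 0.034]
eef_rot: [-180.0, 0.1, 25.5]
contact_force: [-0.2, 0.3, 0.8]
gripper_width: 0.0003
gripper_force: 0.0
```

Emit:
play_rows --rows '[{"slide": [0, 0.02, 0], "delta_rot": [0, 0, 0], "fingers": -1}, {"slide": [0, 0.02, 0], "delta_rot": [0, 0, 0], "fingers": -1}, {"slide": [0, 0.02, 0], "delta_rot": [0, 0, 0], "fingers": -1}, {"slide": [0, 0.015, 0], "delta_rot": [0, 0, 0], "fingers": -1}, {"slide": [0, 0.01, 0], "delta_rot": [0, 0, 0], "fingers": -1}, {"slide": [0, 0, 0], "delta_rot": [0, 0, 0], "fingers": -1}]'

```text
time_s: 5.52
tcp_pos: [0.5907, 0.0015, 0.0346]
eef_rot: [-180.0, 0.0, 25.5]
contact_force: [0.3, 0.5, 0.8]
gripper_width: 0.0004
gripper_force: 0.0
```

Emit:
play_rows --rows '[{"slide": [0.0138, 0.0277, 0], "delta_rot": [0, 0, 1], "fingers": -1}, {"slide": [0.0138, 0.0277, 0], "delta_rot": [0, 0, 1], "fingers": -1}, {"slide": [0.0138, 0.0277, 0], "delta_rot": [0, 0, 1], "fingers": -1}, {"slide": [0.0138, 0.0277, 0], "delta_rot": [0, 0, 1], "fingers": -1}, {"slide": [0, 0, 0], "delta_rot": [0, 0, 0], "fingers": -1}]'

```text
time_s: 6.15
tcp_pos: [0.6038, -0.0114, 0.0345]
eef_rot: [-180.0, 0.0, 7.2]
contact_force: [-0.9, -0.3, -0.0]
gripper_width: 0.0004
gripper_force: 0.0
```

Emit:
play_rows --rows '[{"slide": [0.0138, 0.0277, 0], "delta_rot": [0, 0, 1], "fingers": -1}, {"slide": [0.0138, 0.0277, 0], "delta_rot": [0, 0, 1], "fingers": -1}, {"slide": [0.0138, 0.0277, 0], "delta_rot": [0, 0, 1], "fingers": -1}, {"slide": [0.0138, 0.0277, 0], "delta_rot": [0, 0, 1], "fingers": -1}, {"slide": [0, 0, 0], "delta_rot": [0, 0, 0], "fingers": -1}]'

```text
time_s: 6.78
tcp_pos: [0.612, -0.0279, 0.0345]
eef_rot: [180.0, 0.0, -11.0]
contact_force: [-0.3, 0.5, -0.0]
gripper_width: 0.0001
gripper_force: 0.1
```

```bash
cat > look.py <<'E'
from plant import r
from h import *
import sys
s=r.get_state();y=np.radians(s["eef_rot"][2]);d=s["tcp_pos"][:2]-[.5560,-.0460]
print(s["time_s"],s["tcp_pos"],s["eef_rot"],s["contact_force"],"off x,y",d@[np.cos(y),np.sin(y)],d@[np.sin(y),-np.cos(y)])
c=r.capture("top");pickle.dump(c,open("t.pkl","wb"))
cv2.imwrite(sys.argv[1],cv2.resize(c["image"][120:260,180:330],None,fx=4,fy=4,interpolation=cv2.INTER_CUBIC))
E
python3 look.py pics/t2.png
```

```text
6.775 [ 0.6119885  -0.02793729  0.03446732] [ 1.79995523e+02  1.06015684e-02 -1.10157194e+01] [-0.33125857  0.48024879 -0.04026354] off x,y 0.051505506561899436 -0.028428089348907584
```

View pics/t2.png

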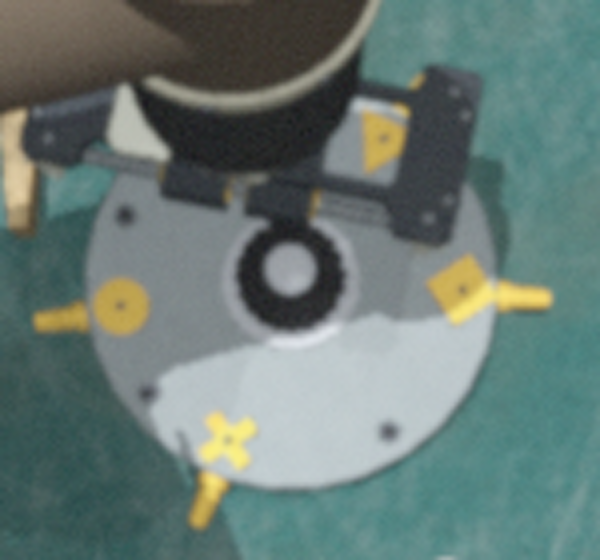

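The gripper hides the tab, but the offset from the axis has held (51.5, −28.4 mm). I'll continue to yaw −32°, then back off, lift and look.

Emit:
play_rows --rows '[{"slide": [0.0138, 0.0277, 0], "delta_rot": [0, 0, 1], "fingers": -1}, {"slide": [0.0138, 0.0277, 0], "delta_rot": [0, 0, 1], "fingers": -1}, {"slide": [0.0138, 0.0277, 0], "delta_rot": [0, 0, 1], "fingers": -1}, {"slide": [0.0069, 0.0139, 0], "delta_rot": [0, 0, 0.5], "fingers": -1}, {"slide": [0.0069, 0.0139, 0], "delta_rot": [0, 0, 0.5], "fingers": -1}, {"slide": [0.0069, 0.0139, 0], "delta_rot": [0, 0, 0.5], "fingers": -1}, {"slide": [0, 0, 0], "delta_rot": [0, 0, 0], "fingers": -1}]'

```text
time_s: 7.7
tcp_pos: [0.6146, -0.0487, 0.0346]
eef_rot: [180.0, 0.0, -31.8]
contact_force: [1.0, 1.7, -0.1]
gripper_width: 0.0007
gripper_force: 0.5
```

Emit:
play_rows --rows '[{"slide": [0, -0.07, 0], "delta_rot": [0, 0, 0], "fingers": -1}, {"slide": [0, -0.2, -0.2], "delta_rot": [0, 0, 0], "fingers": -1}, {"slide": [0, -0.2, -0.2], "delta_rot": [0, 0, 0], "fingers": -1}, {"slide": [-0.2, 0, -0.2], "delta_rot": [0, 0, 0], "fingers": -1}, {"slide": [-0.2, 0, -0.2], "delta_rot": [0, 0, 0], "fingers": -1}, {"slide": [-0.3, 0, 0], "delta_rot": [0, 0, 0], "fingers": -1}, {"slide": [-0.2, 0, 0], "delta_rot": [0, 0, 0], "fingers": -1}, {"slide": [0, 0, 0], "delta_rot": [0, 0, 0], "fingers": -1}]'

```text
time_s: 8.7
tcp_pos: [0.5359, 0.0836, 0.1554]
eef_rot: [-180.0, -0.0, -31.6]
contact_force: [0.4, 1.1, 1.3]
gripper_width: 0.0006
gripper_force: 0.0
```

```bash
python3 look.py pics/t3.png
```

```text
8.7 [0.53590619 0.08359396 0.15535464] [-1.79954029e+02 -3.05727618e-02 -3.15968215e+01] [0.41670275 1.05180308 1.2599556 ] off x,y -0.08501431113667106 -0.09985451270277342
```

View pics/t3.png

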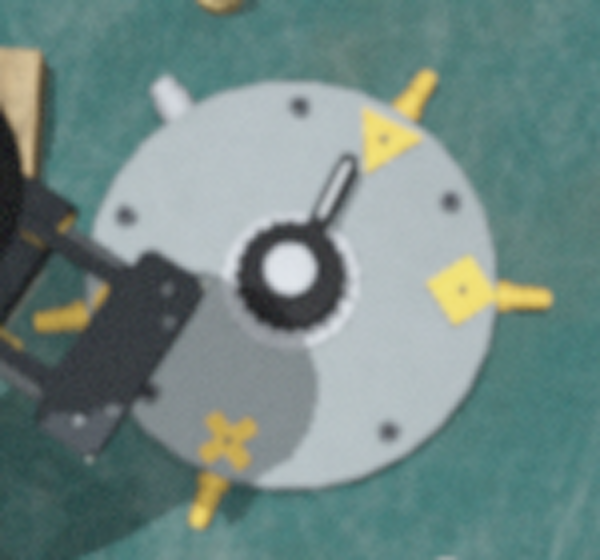

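The tab line runs from (322,212) to (350,160) in the crop, and the triangle's dot is at (384,139), so the tab stopped slightly short. I'll work out the angle.

Run:
```python
from h import *
c=pickle.load(open("t.pkl","rb"))
im=c["image"][120:260,180:330]
w=lambda p,z:ray(c,np.array(p)/4+[180,120],z)[:,:2]
q=w([(322,212),(350,160),(351,155)],.046);t=w([(384,139)],.024)[0];a=np.array([.5558,-.0462])
print(q,t)
for p in list(q)+[t]: print(np.degrees(np.arctan2(*(p-a)[::-1])),np.hypot(*(p-a)))
d=q[1]-q[0];print(np.degrees(np.arctan2(d[1],d[0])))
```

```text
[[ 0.58558119 -0.06079634]
 [ 0.61137617 -0.07370562]
 [ 0.61385092 -0.07413834]] [ 0.62714568 -0.09060743]
-26.110366949475647 0.033165830767361924
-26.33161284795678 0.06201024335452806
-25.70025349163491 0.06442406907323196
-31.899220395828294 0.08403704720193074
-26.586000925765436
```

The tab is 5.6° short, so I'll go back behind it and push about 5 mm further.

Emit:
play_rows --rows '[{"slide": [0.3, 0.12, 0], "delta_rot": [0, 0, 0], "fingers": -1}, {"slide": [0.3, 0.12, 0], "delta_rot": [0, 0, 0], "fingers": -1}, {"slide": [0.307, 0.126, 0], "delta_rot": [0, 0, 0], "fingers": -1}, {"slide": [0, 0, 0.25], "delta_rot": [0, 0, 0], "fingers": -1}, {"slide": [0, 0, 0.25], "delta_rot": [0, 0, 0], "fingers": -1}, {"slide": [0, 0, 0.2], "delta_rot": [0, 0, 0], "fingers": -1}, {"slide": [0, 0, 0.105], "delta_rot": [0, 0, 0], "fingers": -1}, {"slide": [0, 0, 0], "delta_rot": [0, 0, 0], "fingers": -1}]'

```text
time_s: 9.75
tcp_pos: [0.6236, -0.0363, 0.0327]
eef_rot: [179.9, 0.1, -31.8]
contact_force: [0.6, -0.0, 0.9]
gripper_width: 0.0003
gripper_force: 0.0
```

```bash
python3 look.py pics/t4.png
```

```text
9.75 [ 0.62356595 -0.03629432  0.03270118] [ 1.79900886e+02  8.07113941e-02 -3.17618851e+01] [ 0.61063262 -0.01573457  0.89503587] off x,y 0.05233849983331064 -0.043818244890053246
```

Push 20.4 mm along tool y, then back off, lift and look.

Emit:
play_rows --rows '[{"slide": [0, 0.03, 0], "delta_rot": [0, 0, 0], "fingers": -1}, {"slide": [0, 0.03, 0], "delta_rot": [0, 0, 0], "fingers": -1}, {"slide": [0, 0.025, 0], "delta_rot": [0, 0, 0], "fingers": -1}, {"slide": [0, 0.02, 0], "delta_rot": [0, 0, 0], "fingers": -1}, {"slide": [0, 0.016, 0], "delta_rot": [0, 0, 0], "fingers": -1}, {"slide": [0, 0.015, 0], "delta_rot": [0, 0, 0], "fingers": -1}, {"slide": [0, 0, 0], "delta_rot": [0, 0, 0], "fingers": -1}]'

```text
time_s: 10.68
tcp_pos: [0.6135, -0.0532, 0.0341]
eef_rot: [-180.0, -0.0, -31.7]
contact_force: [2.5, 1.2, 0.5]
gripper_width: 0.0006
gripper_force: 1.0
```

Emit:
play_rows --rows '[{"slide": [0, -0.07, 0], "delta_rot": [0, 0, 0], "fingers": -1}, {"slide": [0, -0.2, -0.2], "delta_rot": [0, 0, 0], "fingers": -1}, {"slide": [0, -0.2, -0.2], "delta_rot": [0, 0, 0], "fingers": -1}, {"slide": [-0.2, 0, -0.2], "delta_rot": [0, 0, 0], "fingers": -1}, {"slide": [-0.2, 0, -0.2], "delta_rot": [0, 0, 0], "fingers": -1}, {"slide": [-0.3, 0, 0], "delta_rot": [0, 0, 0], "fingers": -1}, {"slide": [-0.2, 0, 0], "delta_rot": [0, 0, 0], "fingers": -1}, {"slide": [0, 0, 0], "delta_rot": [0, 0, 0], "fingers": -1}]'

```text
time_s: 11.68
tcp_pos: [0.5336, 0.0788, 0.1541]
eef_rot: [180.0, 0.0, -31.6]
contact_force: [0.6, -0.0, 0.7]
gripper_width: 0.0006
gripper_force: 0.0
```

```bash
python3 look.py pics/t5.png
```

```text
11.675 [0.53363875 0.07884208 0.15409782] [ 1.79981081e+02  3.18434776e-02 -3.16353245e+01] [ 0.56978981 -0.02093703  0.67226403] off x,y -0.08451948045337272 -0.09456229194825093
```

View pics/t5.png

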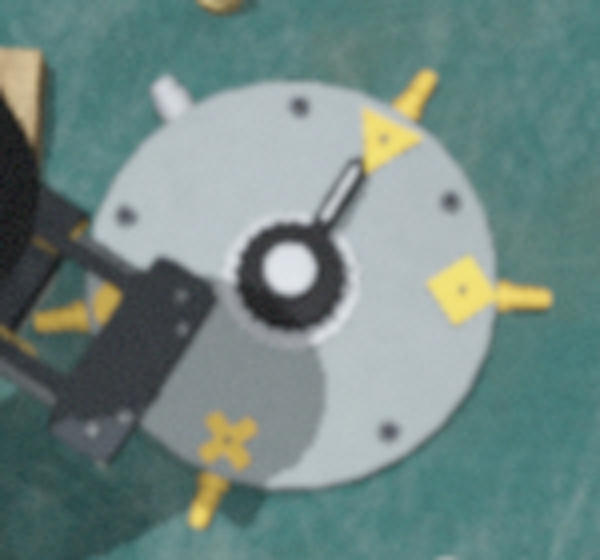

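The tab line now runs from (325,215) to (360,162), aimed at the triangle's dot at (384,139) within about 2°. Next I'll move over the plunger and press.

Emit:
play_rows --rows '[{"slide": [0.2, 0.22, 0], "delta_rot": [0, 0, 0], "fingers": -1}, {"slide": [0.2, 0.22, 0], "delta_rot": [0, 0, 0], "fingers": -1}, {"slide": [0.165, 0.19, 0], "delta_rot": [0, 0, 0], "fingers": -1}, {"slide": [0, 0, 0], "delta_rot": [0, 0, 0], "fingers": -1}, {"slide": [0, 0, 0.25], "delta_rot": [0, 0, 0], "fingers": -1}, {"slide": [0, 0, 0.2], "delta_rot": [0, 0, 0], "fingers": -1}, {"slide": [0, 0, 0.13], "delta_rot": [0, 0, 0], "fingers": -1}, {"slide": [0, 0, 0], "delta_rot": [0, 0, 0], "fingers": -1}]'

```text
time_s: 12.72
tcp_pos: [0.5568, -0.0472, 0.0651]
eef_rot: [179.8, 0.2, -31.8]
contact_force: [-0.3, -0.3, 0.3]
gripper_width: 0.0005
gripper_force: 0.0
```

```bash
python3 look.py pics/t6.png
```

```text
12.725 [ 0.55676631 -0.04717446  0.06505945] [ 1.79839165e+02  1.59100466e-01 -3.17593993e+01] [-0.30054508 -0.30464208  0.27197123] off x,y 0.001269744207446374 0.0005952540129557845
```

Emit:
play_rows --rows '[{"slide": [0, 0, 0.015], "delta_rot": [0, 0, 0], "fingers": -1}, {"slide": [0, 0, 0.015], "delta_rot": [0, 0, 0], "fingers": -1}, {"slide": [0, 0, 0.015], "delta_rot": [0, 0, 0], "fingers": -1}, {"slide": [0, 0, 0.01], "delta_rot": [0, 0, 0], "fingers": -1}, {"slide": [0, 0, 0.01], "delta_rot": [0, 0, 0], "fingers": -1}, {"slide": [0, 0, 0.007], "delta_rot": [0, 0, 0], "fingers": -1}, {"slide": [0, 0, 0], "delta_rot": [0, 0, 0], "fingers": -1}, {"slide": [0, 0, 0], "delta_rot": [0, 0, 0], "fingers": -1}]'

```text
time_s: 13.78
tcp_pos: [0.5579, -0.0471, 0.0562]
eef_rot: [-180.0, -0.0, -31.7]
contact_force: [0.3, 0.7, 4.1]
gripper_width: 0.0006
gripper_force: 1.9
```

Emit:
play_rows --rows '[{"slide": [0, 0, 0.007], "delta_rot": [0, 0, 0], "fingers": -1}, {"slide": [0, 0, 0.007], "delta_rot": [0, 0, 0], "fingers": -1}, {"slide": [0, 0, 0], "delta_rot": [0, 0, 0], "fingers": -1}, {"slide": [0, 0, 0], "delta_rot": [0, 0, 0], "fingers": -1}]'

```text
time_s: 14.28
tcp_pos: [0.5579, -0.0471, 0.0543]
eef_rot: [-180.0, -0.0, -31.7]
contact_force: [-0.6, 0.7, 8.0]
gripper_width: 0.0003
gripper_force: 3.5
```

Emit:
play_rows --rows '[{"slide": [0, 0, 0.004], "delta_rot": [0, 0, 0], "fingers": -1}, {"slide": [0, 0, 0], "delta_rot": [0, 0, 0], "fingers": -1}, {"slide": [0, 0, 0], "delta_rot": [0, 0, 0], "fingers": -1}]'

```text
time_s: 14.65
tcp_pos: [0.558, -0.0471, 0.0541]
eef_rot: [-180.0, -0.0, -31.7]
contact_force: [-2.1, 0.7, 12.2]
gripper_width: 0.0004
gripper_force: 5.6
```

The plunger is on its bottom stop: 12 N at z = 0.054. I'll lift straight up, move away and check.

Emit:
play_rows --rows '[{"slide": [0, 0, -0.02], "delta_rot": [0, 0, 0], "fingers": -1}, {"slide": [0, 0, -0.05], "delta_rot": [0, 0, 0], "fingers": -1}, {"slide": [0, 0, -0.3], "delta_rot": [0, 0, 0], "fingers": -1}, {"slide": [0, 0, -0.3], "delta_rot": [0, 0, 0], "fingers": -1}, {"slide": [-0.2, -0.25, 0], "delta_rot": [0, 0, 0], "fingers": -1}, {"slide": [-0.2, -0.25, 0], "delta_rot": [0, 0, 0], "fingers": -1}, {"slide": [-0.2, -0.2, 0], "delta_rot": [0, 0, 0], "fingers": -1}, {"slide": [0, 0, 0], "delta_rot": [0, 0, 0], "fingers": -1}]'

```text
time_s: 15.65
tcp_pos: [0.5354, 0.0915, 0.1537]
eef_rot: [180.0, 0.0, -31.6]
contact_force: [-1.0, -1.0, -0.4]
gripper_width: 0.0005
gripper_force: 0.0
```

```bash
python3 look.py pics/t7.png
```

```text
15.65 [0.53542214 0.09148226 0.15365109] [ 1.79969298e+02  4.10366478e-02 -3.15820294e+01] [-1.02666355 -0.96895245 -0.42048795] off x,y -0.08953213250191738 -0.10634292695692112
```

View pics/t7.png

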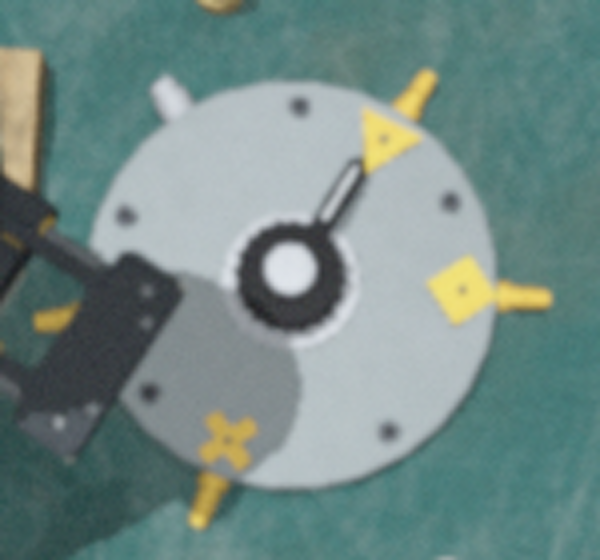

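The tab has not moved (nose at about (360,162), triangle's dot at (384,139)) and the robot is clear, so I'm handing in.

```bash
python3 -c "
from plant import r
print(r.close_job())"
```

```text
the job is handed in; nothing more can be done
None
```

I pushed the tab round to the triangular plate (pointing within about 2° of its middle), pressed the plunger down to its stop and released it, and handed the job in at about 16 s with the robot clear; no verdict was returned.

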